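# Pack the vegetable slicer's parts into their storage tray

## Task

Pack the vegetable slicer's four parts into its storage tray, each lying flat in its own cell: the wide slicing insert, which you must draw straight and level out of the slicer's channel and keep level on the way, in the large oblong cell; the narrow toothed insert in the narrow oblong cell; the round hand guard with the knob in the large squarish cell; and the open steel corer ring, standing upright, in the remaining small cell. Leave the dough scraper, the plain jar lid, the tumbler and the honey jar where they are.

Things in the scene. Friction and masses are not known exactly. Their poses are not given: they have to be found in the camera images.
- slicer: Flat white mandoline slicer, fixed, 260 x 100 mm, grey handle loop at its far (+x) end. Origin: on the counter under the channel mouth's middle; z up. Channel: from the mouth 44 mm along +x, 61 mm wide, 7 high, lips over both sides of the insert, which comes out along -x only and lifts once clear. The insert lies on the bed, top z = 30 mm, which goes on 50 mm before the mouth. Highest part: 44 mm.
- tray: Low grey tray, black walls, fixed, 190 (x) x 140 (y) x 14 mm high; floor 4 mm thick, walls 4 mm. Origin: centre of the underside; z up. Four cells, centre (x, y) and inner size (x, y) in its frame in mm: large oblong (-42, -27), 98 x 78; narrow oblong (-42, 41), 98 x 50; large squarish (51, -27), 80 x 78; small (51, 41), 80 x 50.
- slicing_insert: Wide white plate 82 (x) x 58 (y) x 5 mm with a steel blade strip and an upright grey grip fin; starts in the slicer's channel, 37 to 41 mm of it inside, axes parallel to the slicer's, held by sliding friction only. Origin: centre of the plate's underside; z up. Fin 28 (x) x 10 (y) mm, centred at x = -18 mm, y = 0, top 40 mm above the underside.
- toothed_insert: Narrow white plate 82 (x) x 34 (y) x 5 mm with two cross rows of small steel teeth and an upright grey grip fin, lying on the counter. Origin: centre of the underside; z up. Fin 28 (x) x 10 (y) mm at the centre, top 40 mm above the underside.
- food_guard: Round white disc, 62 mm diameter, 8 mm thick, with a grey round knob, 24 mm diameter, in the middle, its top 40 mm above the underside. Origin: centre of the underside; z up.
- corer_ring: Steel tube open at both ends, standing upright, 36 mm outside diameter, 31 mm inside, 40 mm high. Origin: centre of the lower rim; z up.
- scraper: Look-alike, leave alone: steel dough scraper, flat sheet 90 (x) x 58 (y) x 3 mm with a white round handle (14 mm diameter) along one long edge, no upright fin. Origin: centre of the sheet's underside; z up.
- jar_lid: Look-alike, leave alone: plain white screw lid, 64 mm diameter, 14 mm high, no knob. Origin: centre of the underside; z up.
- tumbler: Bystander: glass tumbler, 72 mm rim diameter, 85 mm high. Origin: centre of the underside; z up.
- honey_jar: Bystander: amber glass jar with an orange cap, 66 mm diameter, 80 mm high. Origin: centre of the underside; z up.

How it is judged:
By the outcome, as a careful person would: the job done as asked, in the order asked, and still so for the second after the job is handed in, with the robot touching nothing.
It also fails if it takes over 115 s, if anything falls off the work surface, if the arm or the gripper's body presses on something with over 40 N, if the wrist force passes 120 N, or if a joint passes its speed limit or range.

## Robot

A 6-joint arm with a two-finger parallel gripper is mounted at the origin on the work surface. World frame = base frame: x ahead of the robot, y to its left, z up, the work surface at z = 0. Lengths are in m, angles in degrees, forces in N, time in s.
With the tool pointing down it reaches from about 0.3 to 0.75 m from the base axis. Payload 8.5 kg.
Tool frame: the origin (TCP) lies on the centre line of the jaws, within the pads' length; the fingertips stand 19 mm ahead of it and the grasp point (between the pads) is the TCP (env.tcp_to_tips is the z of the fingertips in the tool frame, in m); z points along the fingers, y is the line along which they close (so a half turn about z gives the same grasp; the last joint's range is limited). The gripper opens to 85 mm and grips with 20 to 120 N. Pads are 22 mm wide; open, the fingers measure 114 mm over their backs; the gripper's body (76 mm by 85 mm) begins 54 mm behind the grasp point. The pads swing forward as they close: fully open they stand 13 mm farther back than shut.
Start: joints at [-86.763, 21.807, 74.336, -0, 83.858, -12.336], TCP at [0.148, -0.53, 0.218] pointing down, gripper open.
Joint ranges: [-178.18, 178.18], [-50.72, 133.34], [12.68, 142.11], [-81.47, 261.47], [9.98, 163.14], [-165.26, 165.26]. Speed limits (degrees/s): [136.94, 136.94, 180, 180, 180, 180].

## Interface

Orientations are given as a 3x3 rotation matrix whose columns are the frame's x, y, z axes.
In Python, from rig import env gives the robot as it stands.
- The arm moves only by the tool servo_tool, never from a script. Its argument "steps" is a list of rows, each an object of numbers: "tx", "ty", "tz": the shift along the world's x, y, z in cm; "yaw": the turn about the world's z in degrees; "claw": the finger opening in cm, from 0 to 8.54. In form: [{"tx": .., "ty": .., "tz": .., "yaw": .., "claw": ..}, ...]. A call has 1 to 20 rows; each row shifts and turns the commanded pose from where the row before left it; what a row does not reach is not made up. A row lasts 1/10 s, in which the tool goes at most 50 mm and 8.59 degrees, less where a joint would pass 70% of its speed; a pose out of reach is approached as far as the arm can. A call with a gripper value outside its range is refused whole. The fingers move at their own pace and stop on an object; "newtons" is the grip in N (left out, the last holds). Time passes only in rows, so rows that do not move let the fingers close. It gives the time, the measured TCP pose, the force, the opening and the grip force at its end, in the units of the state.
- env.observe(): the state, without advancing time (a new reading comes with each control period).
- env.get_image(name): name is "scene" or "top" or "wrist"; returns (picture, depth): 420x560x3 uint8, red, green, blue; 420x560 float32, m along the optical axis (not along the pixel's ray), 0 where there is no reading.
- env.camera_model(name): a dict with "fovy" (degrees; the focal length in pixels is half the picture's height over the tangent of half this angle, whatever the lens; pixels are square), "cx", "cy" (the principal point, pixels), "T" (4x4, takes a point from camera to world coordinates). Camera axes: x right, y down, z forward; pixel columns grow to the right and rows downward; lengths in m; the calibration is good to about 2 mm. A picture is of the moment at which its call begins: read the wrist's pose just before it. camera_model takes no time and is no camera call; for the wrist camera it gives the pose at the moment of the call.
- env.close_job(): hands the job in; it is judged then, once.
The state is a dict: "time_s": time; "q": joint angles; "qvel": joint speeds; "joint_efforts": joint torques, N m; "position": TCP position; "tool_rot": TCP orientation; "ft_force": force on the tool from outside, world axes, zero at the start; "wrist_torque": the same for the moment, N m; "grip_width": finger opening in m; "gripper_force": force on a finger pad.
Only numpy, scipy, OpenCV 4.12 (cv2) and the standard library are available. Lean on these libraries where they do the work, as an engineer would, in place of code of your own. Each camera call takes 0.05 s, during which the arm holds its last target. There are 200 camera calls.

## Working session

There is one attempt and no reset: what is moved stays moved. The work goes in short steps, Python scripts to look and compute and a tool call to move; the robot and the scene stay as the last step left them, time stands still between calls to the robot, and variables do not carry over. Pictures are saved under pics/ and viewed, at most 14 in all, crops included, and the job is handed in when it is done.

Besides the shell and the picture viewer there is one more tool, called as name([rows], argument=value, ...), one row to a line, values as JSON. servo_tool: Moves the arm, as the interface text tells. Its arguments: {"type":"object","properties":{"steps":{"type":"array"},"newtons":{"type":"number"}},"required":["steps"]}

```bash
ls; mkdir -p pics
cat > h.py <<'E'
import numpy as np, cv2
from rig import env
def cloud(n):
    im,d=env.get_image(n); m=env.camera_model(n)
    H,W=d.shape; f=H/2/np.tan(np.radians(m["fovy"])/2)
    v,u=np.mgrid[:H,:W]
    P=np.stack([(u-m["cx"])/f*d,(v-m["cy"])/f*d,d],-1)@m["T"][:3,:3].T+m["T"][:3,3]
    P[d==0]=np.nan
    return im,P
def save(n,im): cv2.imwrite(f"pics/{n}.png",im[...,::-1])
E
python3 - <<'E'
from h import *
for n in("top","scene"):
    im,P=cloud(n); save(n+"0",im); np.save(n+"P.npy",P); np.save(n+"I.npy",im)
    m=env.camera_model(n);print(n,m["fovy"],np.round(m["T"],3).tolist())
    z=P[...,2];print(np.nanpercentile(z,[1,10,50,90,99]))
print(env.observe())
E
```

```text
pics
top 52.22596980219139 [[-0.03, -0.996, 0.088, 0.455], [-1.0, 0.029, -0.009, 0.002], [0.007, -0.088, -0.996, 1.079], [0.0, 0.0, 0.0, 1.0]]
[-6.12956233e-01 -3.26253386e-01 -5.56838274e-05  3.98740154e-02
  6.46685194e-01]
scene 46.06476532154696 [[0.856, 0.313, -0.412, 1.185], [0.517, -0.553, 0.654, -0.946], [-0.023, -0.772, -0.635, 0.979], [0.0, 0.0, 0.0, 1.0]]
[-7.57154560e-01 -7.43910561e-01 -2.18874770e-04  2.46343227e-01
  6.50324057e-01]
{'time_s': 0.1, 'q': array([-8.67632787e+01,  2.18403520e+01,  7.43796205e+01, -8.23022753e-06,
        8.38577014e+01, -1.23376907e+01]), 'qvel': array([ 0.04038073, -0.17763447, -0.12510857, -0.10530564, -0.01185952,
       -0.04681304]), 'joint_efforts': array([ 4.86932913e-03, -4.49222445e+01, -2.31659853e+01, -1.29620225e-04,
        3.62712715e-03, -2.58768699e-05]), 'position': array([ 0.14763351, -0.52953055,  0.21774798]), 'tool_rot': array([[ 9.63282576e-01,  2.68489615e-01, -7.66853819e-05],
       [ 2.68489470e-01, -9.63281668e-01,  1.35349511e-03],
       [ 2.89529758e-04, -1.32438747e-03, -9.99999081e-01]]), 'ft_force': array([ 0.01276417, -0.07202219, -0.62428005]), 'wrist_torque': array([-0.00101305,  0.00456694, -0.01766666]), 'gripper_force': 0.0, 'grip_width': 0.0853588202819681}
```

View pics/top0.png

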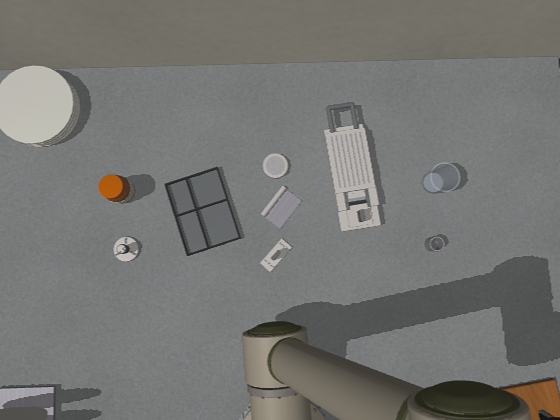

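View pics/scene0.png

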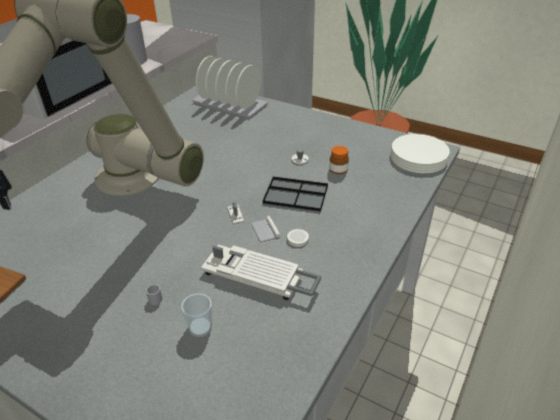

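Top view: guard (126,249), tray centre (204,211), lid (275,166), scraper (281,207), toothed insert (276,255), slicer (353,165) with its mouth toward the robot and the insert near (358,213), corer (436,243). Next I measure these from the depth data.

Run:
```python
from h import *
im=np.load("topI.npy");P=np.load("topP.npy");z=P[...,2]
def reg(n,u0,u1,v0,v1,zl,zh):
    Q=P[v0:v1,u0:u1].reshape(-1,3);Q=Q[(Q[:,2]>zl)&(Q[:,2]<zh)]
    if len(Q)<3: print(n,len(Q));return
    r=cv2.minAreaRect((Q[:,:2]*1000).astype(np.float32))
    print(n,len(Q),"mean",np.round(Q.mean(0)*1000),"rect",np.round(r[0]),np.round(r[1]),round(r[2],1),"z",np.round(np.percentile(Q[:,2],[5,50,95])*1000))
reg("guard",105,148,230,270,.004,.2); reg("knob",105,148,230,270,.03,.06)
reg("tray",155,250,160,262,.008,.03); reg("toothed",255,300,236,275,.003,.2);reg("tfin",255,300,236,275,.03,.06)
reg("scraper",258,305,184,230,.002,.06);reg("lid",258,292,150,182,.006,.06)
reg("slicer",318,390,95,235,.012,.2);reg("fin",335,385,185,235,.05,.2)
reg("slhi",335,385,185,235,.036,.05)
reg("corer",420,450,230,255,.01,.2);reg("tumb",420,465,155,200,.01,.2);reg("honey",95,135,170,205,.01,.2)
c=im[155:275,150:400];c=cv2.resize(c,None,fx=3.2,fy=3.2,interpolation=cv2.INTER_CUBIC);save("crop1",c)
```

```text
guard 521 mean [475. 382.  10.] rect [474. 384.] [98. 94.] 88.2 z [ 5.  8. 35.]
knob 34 mean [475. 379.  37.] rect [475. 381.] [22. 21.] 52.1 z [31. 38. 41.]
tray 825 mean [565. 195.  13.] rect [564. 190.] [191. 141.] 16.6 z [ 8. 13. 17.]
toothed 448 mean [448.   9.   9.] rect [448.   5.] [110.  95.] 88.3 z [ 3.  5. 39.]
tfin 46 mean [449.  10.  40.] rect [449.  10.] [10. 26.] 48.4 z [37. 39. 43.]
scraper 866 mean [570.  -6.   6.] rect [570.  -9.] [117. 114.] 88.4 z [ 2.  4. 14.]
lid 492 mean [673.   5.  14.] rect [673.   5.] [61. 62.] 45.1 z [10. 14. 18.]
slicer 4586 mean [ 645. -182.   39.] rect [ 665. -182.] [317. 102.] 7.4 z [28. 41. 45.]
fin 68 mean [ 536. -197.   67.] rect [ 537. -197.] [27. 10.] 6.3 z [54. 69. 72.]
slhi 825 mean [ 581. -190.   40.] rect [ 563. -193.] [106. 101.] 88.4 z [36. 41. 44.]
corer 155 mean [ 465. -381.   29.] rect [ 465. -381.] [34. 34.] 40.8 z [12. 31. 41.]
tumb 767 mean [ 622. -398.   56.] rect [ 621. -394.] [70. 71.] 35.2 z [16. 60. 86.]
honey 812 mean [618. 384.  66.] rect [620. 390.] [61. 62.] 20.0 z [22. 78. 83.]
```

View pics/crop1.png

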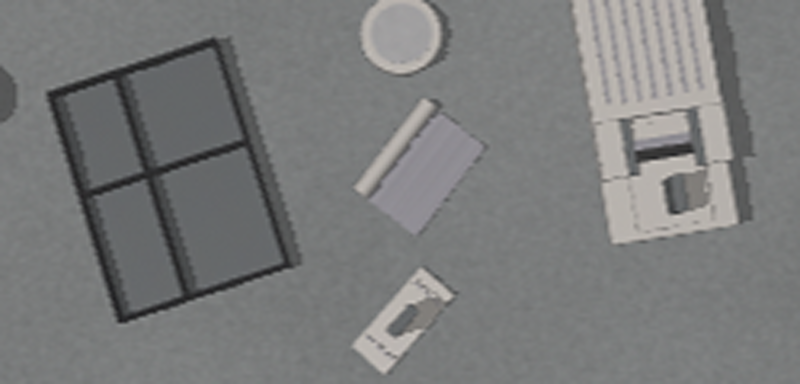

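Crop: the tray's narrow cells are on its left (+y) and its long cells are toward the robot, so its yaw is about +16.6°. The toothed fin's long axis is at about -42° and the slicer's yaw about 7°. Moving above the slicing insert to look from close.

servo_tool([
  {"tx":1.2,"ty":1.1,"yaw":-0.6},
  {"tx":2.6,"ty":2.2,"yaw":-0.6},
  {"tx":2.6,"ty":2.2,"yaw":-0.6},
  {"tx":2.6,"ty":2.2,"yaw":-0.6},
  {"tx":2.6,"ty":2.2,"yaw":-0.6},
  {"tx":2.6,"ty":2.2,"yaw":-0.6},
  {"tx":2.6,"ty":2.2,"yaw":-0.6},
  {"tx":2.6,"ty":2.2,"yaw":-0.6},
  {"tx":2.6,"ty":2.2,"yaw":-0.6},
  {"tx":2.6,"ty":2.2,"yaw":-0.6},
  {"tx":2.6,"ty":2.2,"yaw":-0.6},
  {"tx":2.6,"ty":2.2,"yaw":-0.6},
  {"tx":2.6,"ty":2.2,"yaw":-0.6},
  {"tx":2.6,"ty":2.2,"yaw":-0.6},
  {"tx":2.6,"ty":2.2},
  {"tx":1.3,"ty":1.1},
  {},
  {},
])

```text
invalid input at $.steps[0]: expected keys tx, ty, tz, yaw, claw
```

Run:
```python
from h import *
o=env.observe();im,P=cloud("wrist");save("w1",im)
print(o["position"],o["tool_rot"].round(3).tolist(),o["q"].round(1),o["ft_force"],env.tcp_to_tips)
m=env.camera_model("wrist");print(m["fovy"],np.round(m["T"],3).tolist())
np.save("w1P.npy",P)
R=o["tool_rot"]
z=P[...,2];M=(z>.055)&(z<.08)&(P[...,0]<.6)&(P[...,0]>.45)&(abs(P[...,1]+.197)<.05)
Q=P[M]*1000;r=cv2.minAreaRect(Q[:,:2].astype(np.float32));print(len(Q),r,Q.mean(0),np.percentile(Q[:,2],[5,50,95]))
```

```text
[ 0.14763351 -0.52953055  0.21774798] [[0.963, 0.268, -0.0], [0.268, -0.963, 0.001], [0.0, -0.001, -1.0]] [-86.8  21.8  74.4  -0.   83.9 -12.3] [ 0.01276417 -0.07202219 -0.62428005] 0.019
59.653550049678515 [[0.268, -0.914, -0.305, 0.226], [-0.963, -0.255, -0.084, -0.507], [-0.001, 0.316, -0.949, 0.374], [0.0, 0.0, 0.0, 1.0]]<stdin>:8: RuntimeWarning: Mean of empty slice.
  ret = um.true_divide(
Traceback (most recent call last):
IndexError: index -1 is out of bounds for axis 0 with size 0
```

View pics/w1.png

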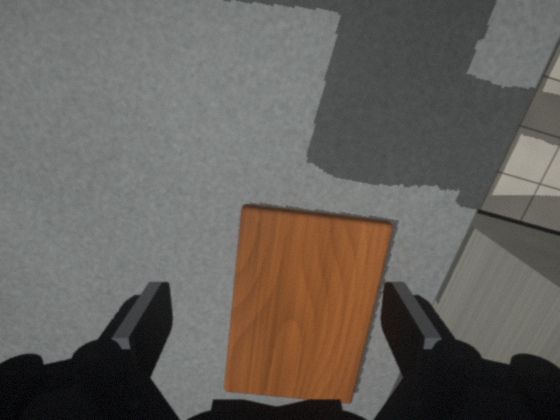

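The call was refused because every row needs all five keys. The wrist picture shows only the start spot: the board at (310,300) and the fingers at (150,330) and (410,330). Retrying with full rows.

servo_tool([
  {"tx":1.2,"ty":1.1,"tz":0,"yaw":-0.6,"claw":8.5},
  {"tx":2.6,"ty":2.2,"tz":0,"yaw":-0.6,"claw":8.5},
  {"tx":2.6,"ty":2.2,"tz":0,"yaw":-0.6,"claw":8.5},
  {"tx":2.6,"ty":2.2,"tz":0,"yaw":-0.6,"claw":8.5},
  {"tx":2.6,"ty":2.2,"tz":0,"yaw":-0.6,"claw":8.5},
  {"tx":2.6,"ty":2.2,"tz":0,"yaw":-0.6,"claw":8.5},
  {"tx":2.6,"ty":2.2,"tz":0,"yaw":-0.6,"claw":8.5},
  {"tx":2.6,"ty":2.2,"tz":0,"yaw":-0.6,"claw":8.5},
  {"tx":2.6,"ty":2.2,"tz":0,"yaw":-0.6,"claw":8.5},
  {"tx":2.6,"ty":2.2,"tz":0,"yaw":-0.6,"claw":8.5},
  {"tx":2.6,"ty":2.2,"tz":0,"yaw":-0.6,"claw":8.5},
  {"tx":2.6,"ty":2.2,"tz":0,"yaw":-0.6,"claw":8.5},
  {"tx":2.6,"ty":2.2,"tz":0,"yaw":-0.6,"claw":8.5},
  {"tx":2.6,"ty":2.2,"tz":0,"yaw":-0.6,"claw":8.5},
  {"tx":2.6,"ty":2.2,"tz":0,"yaw":0,"claw":8.5},
  {"tx":1.3,"ty":1.1,"tz":0,"yaw":0,"claw":8.5},
  {"tx":0,"ty":0,"tz":0,"yaw":0,"claw":4},
  {"tx":0,"ty":0,"tz":0,"yaw":0,"claw":4},
  {"tx":0,"ty":0,"tz":0,"yaw":0,"claw":4},
])

```text
time_s: 2.05
position: [0.5359, -0.2007, 0.2183]
tool_rot: [[0.992, 0.124, -0.0], [0.124, -0.992, -0.0], [-0.0, -0.0, -1.0]]
ft_force: [0.4, -0.0, -1.0]
grip_width: 0.0434
gripper_force: 0.0
```

```bash
cat >> h.py <<'E'
def rect(P,x,y,r,zl,zh,s=""):
    M=(P[...,2]>zl)&(P[...,2]<zh)&(np.hypot(P[...,0]-x,P[...,1]-y)<r)
    Q=P[M]*1000
    if len(Q)<5: print(s,len(Q)); return
    c,wh,a=cv2.minAreaRect(Q[:,:2].astype(np.float32))
    print(s,len(Q),"c",np.round(c,1),"wh",np.round(wh,1),"ang",round(a,1),"mean",Q.mean(0).round(1),"z",np.percentile(Q[:,2],[5,50,95]).round(1))
def st():
    o=env.observe();R=o["tool_rot"]
    print("t",round(o["time_s"],2),"p",(o["position"]*1000).round(1),"yawx",np.degrees(np.arctan2(R[1,0],R[0,0])).round(2),"q",o["q"].round(1),"F",o["ft_force"].round(1),"w",round(o["grip_width"]*1000,1),"gf",round(o["gripper_force"],1))
E
python3 - <<'E'
from h import *
st();im,P=cloud("wrist");save("w2",im);np.save("w2P.npy",P)
rect(P,.537,-.197,.04,.06,.08,"fin"); rect(P,.537,-.197,.06,.032,.038,"plate")
rect(P,.60,-.19,.2,.026,.032,"bed")
E
```

```text
t 2.05 p [ 535.9 -200.7  218.3] yawx 7.1 q [-32.4  24.1  70.7  -0.   85.3  50.5] F [ 0.4 -0.  -1. ] w 43.4 gf 0.0
fin 395 c [ 538.3 -198.9] wh [27.8  9.6] ang 7.1 mean [ 539.2 -198.8   69.8] z [66.3 70.2 71.6]
plate 4359 c [ 554.5 -197.6] wh [84.3 95.3] ang 8.0 mean [ 555.9 -196.4   35.7] z [34.3 35.7 37.2]
bed 2631 c [ 570.9 -269.5] wh [100.2 257.5] ang 13.5 mean [ 543.9 -209.5   30.3] z [28.6 30.4 31.6]
```

View pics/w2.png

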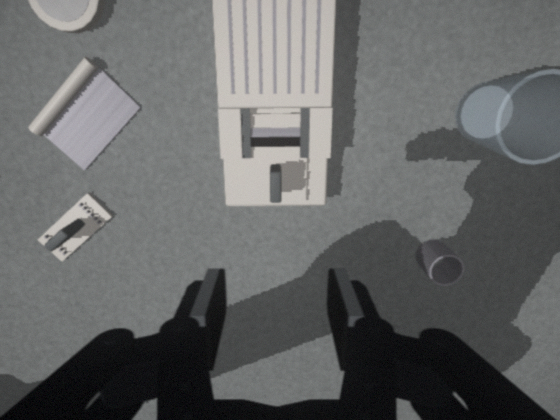

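Wrist view: the slicer is upright in the picture. The fin is at (276,183), the lips at (247,133) and (304,133), the corer at (442,265), and the toothed fin at (66,236). The fin measures (538,-199), yaw 7.1°. Next, the slicer's side edges for the exact pull direction.

Run:
```python
from h import *
for n in("w2P.npy","topP.npy"):
    P=np.load(n);c=np.array([.66,-.182]);a=np.radians(7.3)
    X=P[...,:2]-c;u=X@[np.cos(a),np.sin(a)];v=X@[-np.sin(a),np.cos(a)]
    M=(P[...,2]>.03)&(P[...,2]<.047)&(abs(v)<.07)&(u>-.07)&(u<.08)
    b=np.digitize(u[M],np.arange(-.07,.081,.004));vv=v[M];uu=u[M]
    for f in(np.max,np.min):
        L=np.array([[uu[b==k].mean(),f(vv[b==k])] for k in set(b) if (b==k).sum()>8])
        k=cv2.fitLine(L.astype(np.float32),cv2.DIST_HUBER,0,1e-4,1e-4).ravel()
        print(n,f.__name__,len(L),"yaw",7.3+np.degrees(np.arctan2(k[1],k[0])*1),"off",(k[3]*1000).round(1),k[:2])
```

```text
w2P.npy max 24 yaw 7.3739157 off 48.7 [0.99999917 0.00129007]
w2P.npy min 24 yaw 7.3050084 off -50.6 [1.000000e+00 8.741093e-05]
topP.npy max 38 yaw 7.4656243 off 49.7 [0.9999958  0.00289068]
topP.npy min 38 yaw 7.788969 off -48.8 [0.9999636  0.00853401]
```

servo_tool([
  {"tx":0.2,"ty":0.16,"tz":-1,"yaw":0.25,"claw":4},
  {"tx":0,"ty":0,"tz":-2,"yaw":0,"claw":4},
  {"tx":0,"ty":0,"tz":-2.3,"yaw":0,"claw":4},
  {"tx":0,"ty":0,"tz":-2.3,"yaw":0,"claw":4},
  {"tx":0,"ty":0,"tz":-2.3,"yaw":0,"claw":4},
  {"tx":0,"ty":0,"tz":-2,"yaw":0,"claw":4},
  {"tx":0,"ty":0,"tz":-1.5,"yaw":0,"claw":4},
  {"tx":0,"ty":0,"tz":-1.2,"yaw":0,"claw":4},
  {"tx":0,"ty":0,"tz":-0.9,"yaw":0,"claw":4},
  {"tx":0,"ty":0,"tz":0,"yaw":0,"claw":4},
  {"tx":0,"ty":0,"tz":0,"yaw":0,"claw":4},
], newtons=50)

```text
time_s: 3.2
position: [0.5389, -0.1984, 0.0637]
tool_rot: [[0.992, 0.129, 0.001], [0.129, -0.992, -0.0], [0.001, 0.0, -1.0]]
ft_force: [-0.4, -0.2, 1.0]
grip_width: 0.04
gripper_force: 0.0
```

Run:
```python
from h import *
st();im,P=cloud("wrist");save("w3",im)
rect(P,.538,-.199,.03,.06,.075,"fin")
```

```text
t 3.2 p [ 538.9 -198.4   63.7] yawx 7.42 q [-32.   32.9  83.1   0.   63.9  50.6] F [-0.4 -0.2  1. ] w 40.0 gf 0.0
fin 1332 c [ 538.3 -198.7] wh [28.8 10. ] ang 7.4 mean [ 540.5 -198.4   69.8] z [63.8 70.4 71.5]
```

View pics/w3.png

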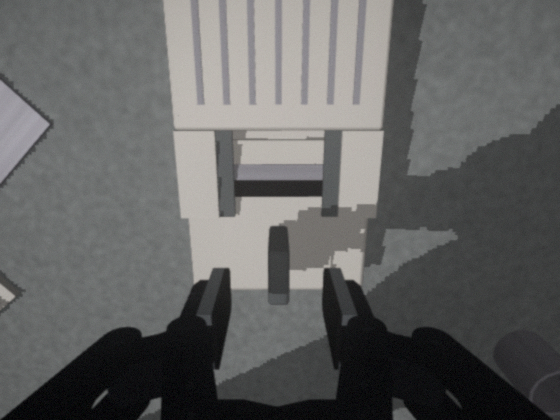

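The fin at (279,262) is centred between the pads at (217,310) and (340,310), and the yaw matches. Closing on it.

servo_tool([
  {"tx":0,"ty":0,"tz":-0.3,"yaw":0,"claw":2},
  {"tx":0,"ty":0,"tz":0,"yaw":0,"claw":1.3},
  {"tx":0,"ty":0,"tz":0,"yaw":0,"claw":0.5},
  {"tx":0,"ty":0,"tz":0,"yaw":0,"claw":0.5},
  {"tx":0,"ty":0,"tz":0,"yaw":0,"claw":0.5},
  {"tx":0,"ty":0,"tz":0,"yaw":0,"claw":0.5},
  {"tx":0,"ty":0,"tz":0,"yaw":0,"claw":0.5},
], newtons=50)

```text
time_s: 3.95
position: [0.5387, -0.1982, 0.0604]
tool_rot: [[0.992, 0.129, 0.0], [0.129, -0.992, -0.0], [0.0, 0.0, -1.0]]
ft_force: [0.2, -0.3, -0.2]
grip_width: 0.0052
gripper_force: 0.0
```

```bash
python3 -c "from h import *;st()"
```

```text
t 3.95 p [ 538.7 -198.2   60.4] yawx 7.42 q [-32.   33.2  83.3   0.   63.5  50.6] F [ 0.2 -0.3 -0.2] w 5.2 gf 0.0
```

Width 5.2 mm with no grip force means the fin isn't between the pads. Looking again.

Run:
```python
from h import *
st();im,P=cloud("wrist");save("w4",im);np.save("w4P.npy",P)
rect(P,.538,-.199,.04,.05,.075,"fin")
im,P=cloud("scene");c=im[215:315,170:310];save("s4",cv2.resize(c,None,fx=5,fy=5,interpolation=cv2.INTER_CUBIC))
```

```text
t 3.95 p [ 538.7 -198.2   60.4] yawx 7.42 q [-32.   33.2  83.3   0.   63.5  50.6] F [ 0.2 -0.3 -0.2] w 5.2 gf 0.0
fin 1122 c [ 538.4 -198.7] wh [27.9 10. ] ang 8.2 mean [ 543.6 -197.4   67.1] z [53.4 69.9 71.2]
```

View pics/w4.png

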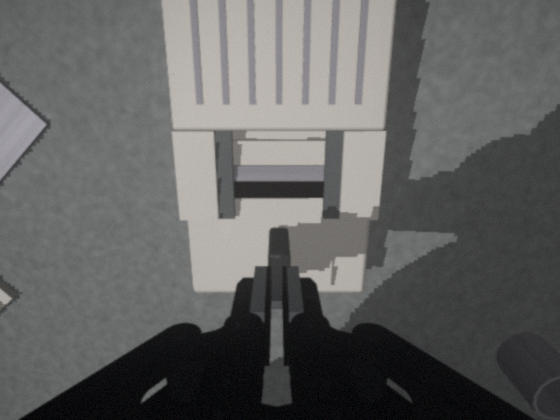

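View pics/s4.png

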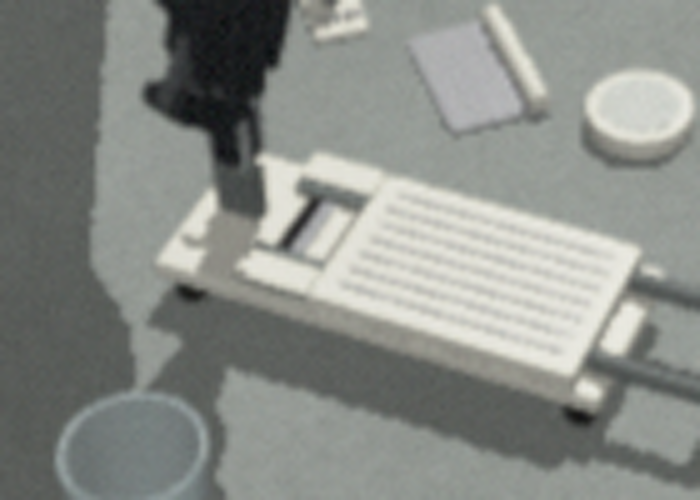

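The pads at (262,290) and (297,290) appear to flank the fin at (279,265) closely, and the insert hasn't shifted. The 5 mm command may simply have been reached without squeezing, so I'll command 0 and read width and force.

servo_tool([
  {"tx":0,"ty":0,"tz":0,"yaw":0,"claw":0},
  {"tx":0,"ty":0,"tz":0,"yaw":0,"claw":0},
  {"tx":0,"ty":0,"tz":0,"yaw":0,"claw":0},
  {"tx":0,"ty":0,"tz":0,"yaw":0,"claw":0},
], newtons=50)

```text
time_s: 4.45
position: [0.5386, -0.1982, 0.0603]
tool_rot: [[0.992, 0.129, -0.0], [0.129, -0.992, -0.0], [-0.0, 0.0, -1.0]]
ft_force: [-0.3, 1.5, -0.4]
grip_width: -0.0001
gripper_force: 0.0
```

Run:
```python
from h import *
P=np.load("w4P.npy")
for u,v in[(261,270),(261,295),(262,330),(297,270),(297,300),(279,245),(279,262),(279,290),(276,340),(285,340),(240,330),(250,300)]: print(u,v,(P[v,u]*1000).round(1))
st();im,P=cloud("wrist");save("w5",im);np.save("w5P.npy",P)
rect(P,.538,-.199,.04,.05,.075,"fin")
for u,v in[(268,290),(275,270),(279,262),(279,285),(279,300),(285,300),(290,310)]: print(u,v,(P[v,u]*1000).round(1))
m=env.camera_model("wrist");T=np.linalg.inv(m["T"]);f=210/np.tan(np.radians(m["fovy"]/2))
for z in(41,60,70):
    p=T@[.5386,-.1982,z/1000,1];print(z,p[0]/p[2]*f+m["cx"],p[1]/p[2]*f+m["cy"],p[2])
save("w5c",cv2.resize(im[200:360,180:380],None,fx=3,fy=3,interpolation=cv2.INTER_CUBIC))
```

```text
261 270 [ 548.6 -189.7   80.6]
261 295 [ 548.3 -190.5   99.4]
262 330 [ 548.1 -191.6  119.3]
297 270 [ 550.5 -204.4   80.7]
297 300 [ 550.8 -203.1  104. ]
279 245 [ 551.7 -196.9   59.8]
279 262 [ 548.  -197.3   70. ]
279 290 [ 534.2 -199.2   70.2]
276 340 [ 4.535e+02 -2.082e+02  3.000e-01]
285 340 [ 539.1 -200.3  111.3]
240 330 [ 549.2 -184.8  122. ]
250 300 [ 544.4 -186.7   97.2]
t 4.45 p [ 538.6 -198.2   60.3] yawx 7.43 q [-32.   33.2  83.3  -0.   63.5  50.6] F [-0.3  1.5 -0.4] w -0.1 gf 0.0
fin 614 c [ 549.1 -197.2] wh [ 6.8 10. ] ang 7.9 mean [ 550.5 -197.    64.4] z [52.  67.1 71. ]
268 290 [ 549.7 -192.8   97.6]
275 270 [ 549.2 -195.4   80.3]
279 262 [ 548.2 -197.3   70.4]
279 285 [ 549.9 -196.9   93.4]
279 300 [ 550.  -196.8  104.1]
285 300 [ 550.2 -198.9  104. ]
290 310 [ 550.3 -200.5  110. ]
41 277.89153510067854 253.55532864803078 0.19224680669398084
60 278.06935019182436 270.5373691489516 0.1742236882560267
70 278.1785648152148 280.9677951929873 0.16473783644657713
```

View pics/w5c.png

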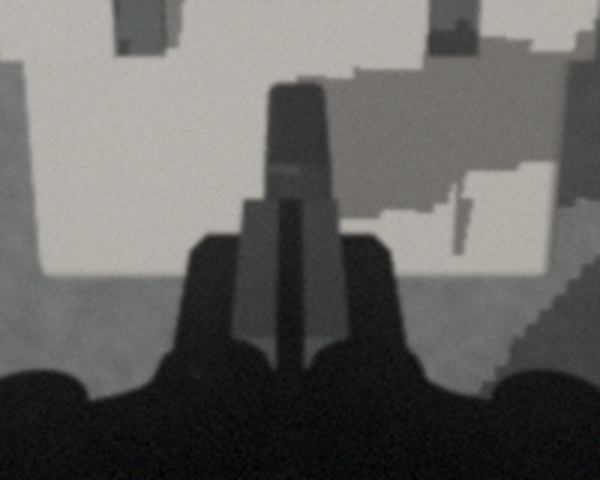

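This explains it. The closed pads' lower ends, around (279,268), read z≈79 mm, above the fin top at 70, though the nominal TCP is at 60. So the real fingertips stand about 19 mm behind the reported TCP, not ahead. I'll pin that offset down before going lower.

Run:
```python
from h import *
P=np.load("w5P.npy")
for u in(270,274,284,288): print(u,[(v,*(P[v,u]*1000).round(1)) for v in range(262,274)][::1][:12:2])
for n in ("w2P.npy","w4P.npy"):
    P=np.load(n)
    print(n)
    for u in ((215,335) if n[1]=="2" else (262,296)): 
        print(u,[tuple((P[v,u]*1000).round(1)) for v in range(262,282,3)])
```

```text
270 [(262, np.float64(547.9), np.float64(-193.4), np.float64(70.8)), (264, np.float64(547.0), np.float64(-193.5), np.float64(71.0)), (266, np.float64(549.2), np.float64(-193.3), np.float64(77.3)), (268, np.float64(549.2), np.float64(-193.3), np.float64(79.1)), (270, np.float64(549.5), np.float64(-193.3), np.float64(81.4)), (272, np.float64(549.5), np.float64(-193.3), np.float64(83.1))]
274 [(262, np.float64(548.3), np.float64(-195.1), np.float64(71.3)), (264, np.float64(546.9), np.float64(-195.2), np.float64(70.4)), (266, np.float64(550.0), np.float64(-194.9), np.float64(78.4)), (268, np.float64(549.7), np.float64(-194.9), np.float64(79.6)), (270, np.float64(550.0), np.float64(-194.9), np.float64(81.9)), (272, np.float64(549.5), np.float64(-195.0), np.float64(82.8))]
284 [(262, np.float64(548.4), np.float64(-199.5), np.float64(70.3)), (264, np.float64(548.0), np.float64(-199.5), np.float64(71.3)), (266, np.float64(550.4), np.float64(-199.1), np.float64(78.2)), (268, np.float64(550.3), np.float64(-199.0), np.float64(79.8)), (270, np.float64(550.2), np.float64(-199.0), np.float64(81.3)
[... 1449 characters left out ...]
549.5), np.float64(-190.0), np.float64(80.6)), (np.float64(549.5), np.float64(-190.1), np.float64(83.1)), (np.float64(548.9), np.float64(-190.2), np.float64(84.6)), (np.float64(549.4), np.float64(-190.3), np.float64(87.9)), (np.float64(549.3), np.float64(-190.4), np.float64(90.1))]
296 [(np.float64(532.6), np.float64(-208.9), np.float64(36.2)), (np.float64(530.9), np.float64(-209.2), np.float64(36.2)), (np.float64(550.6), np.float64(-204.1), np.float64(79.1)), (np.float64(551.3), np.float64(-203.7), np.float64(83.2)), (np.float64(550.7), np.float64(-203.8), np.float64(84.6)), (np.float64(551.2), np.float64(-203.5), np.float64(88.1)), (np.float64(550.6), np.float64(-203.5), np.float64(89.3))]
```

The real tips sit at reported z + 17 mm when shut, so I'll use that as the offset throughout: tips at the insert's underside + 11 means reported z = underside − 6. Opening, going down 3.6 cm, and closing in a second call.

servo_tool([
  {"tx":0,"ty":0,"tz":0,"yaw":0,"claw":4},
  {"tx":0,"ty":0,"tz":0,"yaw":0,"claw":4},
  {"tx":0,"ty":0,"tz":0,"yaw":0,"claw":4},
  {"tx":0,"ty":0,"tz":0,"yaw":0,"claw":4},
  {"tx":0,"ty":-0.05,"tz":-0.7,"yaw":0,"claw":4},
  {"tx":0,"ty":0,"tz":-0.7,"yaw":0,"claw":4},
  {"tx":0,"ty":0,"tz":-0.7,"yaw":0,"claw":4},
  {"tx":0,"ty":0,"tz":-0.7,"yaw":0,"claw":4},
  {"tx":0,"ty":0,"tz":-0.5,"yaw":0,"claw":4},
  {"tx":0,"ty":0,"tz":-0.3,"yaw":0,"claw":4},
  {"tx":0,"ty":0,"tz":0,"yaw":0,"claw":4},
], newtons=50)

```text
time_s: 5.6
position: [0.5385, -0.1986, 0.0239]
tool_rot: [[0.992, 0.129, -0.001], [0.129, -0.992, 0.0], [-0.001, -0.0, -1.0]]
ft_force: [0.1, 0.3, 0.1]
grip_width: 0.04
gripper_force: 0.0
```

servo_tool([
  {"tx":0,"ty":0,"tz":0,"yaw":0,"claw":2},
  {"tx":0,"ty":0,"tz":0,"yaw":0,"claw":1.3},
  {"tx":0,"ty":0,"tz":0,"yaw":0,"claw":0.5},
  {"tx":0,"ty":0,"tz":0,"yaw":0,"claw":0.2},
  {"tx":0,"ty":0,"tz":0,"yaw":0,"claw":0},
  {"tx":0,"ty":0,"tz":0,"yaw":0,"claw":0},
], newtons=50)

```text
time_s: 6.2
position: [0.5389, -0.1988, 0.0247]
tool_rot: [[0.992, 0.129, 0.001], [0.129, -0.992, -0.0], [0.001, 0.001, -1.0]]
ft_force: [0.4, 0.8, 4.9]
grip_width: 0.0091
gripper_force: 49.4
```

Gripped: 9 mm, 49 N. Drawing it straight out along slicer −x, 60 mm level.

servo_tool([
  {"tx":-0.2,"ty":-0.026,"tz":0,"yaw":0,"claw":0},
  {"tx":-0.397,"ty":-0.051,"tz":0,"yaw":0,"claw":0},
  {"tx":-0.397,"ty":-0.051,"tz":0,"yaw":0,"claw":0},
  {"tx":-0.397,"ty":-0.051,"tz":0,"yaw":0,"claw":0},
  {"tx":-0.397,"ty":-0.051,"tz":0,"yaw":0,"claw":0},
  {"tx":-0.397,"ty":-0.051,"tz":0,"yaw":0,"claw":0},
  {"tx":-0.397,"ty":-0.051,"tz":0,"yaw":0,"claw":0},
  {"tx":-0.397,"ty":-0.051,"tz":0,"yaw":0,"claw":0},
  {"tx":-0.397,"ty":-0.051,"tz":0,"yaw":0,"claw":0},
  {"tx":-0.397,"ty":-0.051,"tz":0,"yaw":0,"claw":0},
  {"tx":-0.397,"ty":-0.051,"tz":0,"yaw":0,"claw":0},
  {"tx":-0.397,"ty":-0.051,"tz":0,"yaw":0,"claw":0},
  {"tx":-0.397,"ty":-0.051,"tz":0,"yaw":0,"claw":0},
  {"tx":-0.397,"ty":-0.051,"tz":0,"yaw":0,"claw":0},
  {"tx":-0.397,"ty":-0.051,"tz":0,"yaw":0,"claw":0},
  {"tx":-0.397,"ty":-0.051,"tz":0,"yaw":0,"claw":0},
  {"tx":-0.3,"ty":-0.039,"tz":0,"yaw":0,"claw":0},
  {"tx":0,"ty":0,"tz":0,"yaw":0,"claw":0},
], newtons=60)

```text
time_s: 8.0
position: [0.4738, -0.2072, 0.0246]
tool_rot: [[0.992, 0.129, 0.0], [0.129, -0.992, -0.0], [0.0, 0.0, -1.0]]
ft_force: [0.8, 0.6, 6.8]
grip_width: 0.009
gripper_force: 59.0
```

Run:
```python
from h import *
st();im,P=cloud("wrist");save("w6",im);np.save("w6P.npy",P)
im,P=cloud("scene");c=im[215:315,150:290];save("s6",cv2.resize(c,None,fx=5,fy=5,interpolation=cv2.INTER_CUBIC))
```

```text
t 8.0 p [ 473.8 -207.2   24.6] yawx 7.41 q [-36.8  31.8  94.7  -0.   53.4  45.8] F [0.8 0.6 6.8] w 9.0 gf 59.0
```

View pics/w6.png

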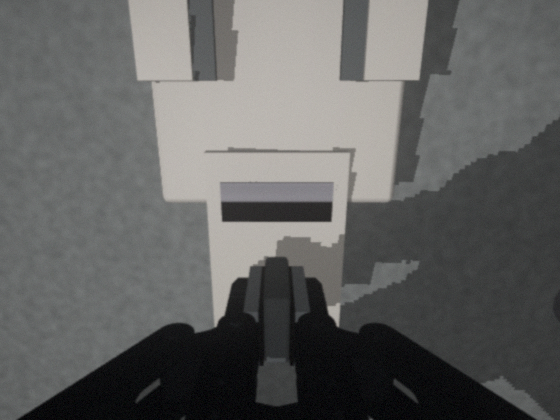

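The insert is fully clear: its front edge is at row 152, and the lips end at row 80. Lifting and carrying it level to above the tray.

servo_tool([
  {"tx":0,"ty":0,"tz":0.5,"yaw":0,"claw":0},
  {"tx":0,"ty":0,"tz":1.5,"yaw":0,"claw":0},
  {"tx":0,"ty":0,"tz":2.5,"yaw":0,"claw":0},
  {"tx":0,"ty":0,"tz":2.5,"yaw":0,"claw":0},
  {"tx":0,"ty":0,"tz":2.5,"yaw":0,"claw":0},
  {"tx":0.1,"ty":1,"tz":2.5,"yaw":0.3,"claw":0},
  {"tx":0.3,"ty":2.4,"tz":2,"yaw":0.7,"claw":0},
  {"tx":0.3,"ty":2.4,"tz":0,"yaw":0.7,"claw":0},
  {"tx":0.3,"ty":2.4,"tz":0,"yaw":0.7,"claw":0},
  {"tx":0.3,"ty":2.4,"tz":0,"yaw":0.7,"claw":0},
  {"tx":0.3,"ty":2.4,"tz":0,"yaw":0.7,"claw":0},
  {"tx":0.3,"ty":2.4,"tz":0,"yaw":0.7,"claw":0},
  {"tx":0.3,"ty":2.4,"tz":0,"yaw":0.7,"claw":0},
  {"tx":0.3,"ty":2.4,"tz":0,"yaw":0.7,"claw":0},
  {"tx":0.3,"ty":2.4,"tz":0,"yaw":0.7,"claw":0},
  {"tx":0.3,"ty":2.4,"tz":0,"yaw":0.7,"claw":0},
  {"tx":0.3,"ty":2.4,"tz":0,"yaw":0.7,"claw":0},
  {"tx":0.3,"ty":2.4,"tz":0,"yaw":0.7,"claw":0},
  {"tx":0.3,"ty":2.4,"tz":0,"yaw":0.5,"claw":0},
  {"tx":0.1,"ty":1.6,"tz":0,"yaw":0,"claw":0},
], newtons=60)

```text
time_s: 10.1
position: [0.5141, 0.1321, 0.1636]
tool_rot: [[0.958, 0.287, -0.003], [0.287, -0.958, -0.0], [-0.003, -0.001, -1.0]]
ft_force: [0.1, -0.2, -1.5]
grip_width: 0.0093
gripper_force: 58.5
```

servo_tool([
  {"tx":0,"ty":1.2,"tz":0,"yaw":0,"claw":0},
  {"tx":0,"ty":0,"tz":0,"yaw":0,"claw":0},
  {"tx":0,"ty":0,"tz":0,"yaw":0,"claw":0},
], newtons=60)

```text
time_s: 10.4
position: [0.5147, 0.1425, 0.164]
tool_rot: [[0.958, 0.286, -0.001], [0.286, -0.958, -0.0], [-0.001, 0.0, -1.0]]
ft_force: [-0.0, 0.3, -1.9]
grip_width: 0.009
gripper_force: 58.5
```

Run:
```python
from h import *
st();im,P=cloud("wrist");save("w7",im);np.save("w7P.npy",P);np.save("w7I.npy",im)
rect(P,.564,.19,.14,.009,.025,"tray")
rect(P,.564,.19,.14,.12,.2,"plate")
np.save("topP2.npy",cloud("top")[1])
```

```text
t 10.4 p [514.7 142.5 164. ] yawx 16.63 q [ 2.8 22.9 82.1 -0.  75.1 76.2] F [-0.   0.3 -1.9] w 9.0 gf 58.5
tray 4427 c [559.5 188.2] wh [178.4 140.7] ang 16.6 mean [570.4 208.   14.1] z [10.4 14.4 15.7]
plate 19996 c [531.6 148. ] wh [81.5 58.4] ang 16.6 mean [542.1 151.1 176.7] z [174.  175.1 191.6]
```

View pics/w7.png

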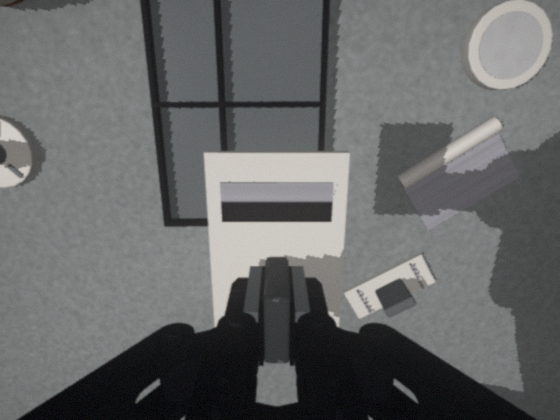

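View: plate level, tray yaw parallel to it (both 16.6°). The tray corner at (163,222) and the cross divider at row 103 are visible. Fitting the tray's walls from both cameras to get its exact pose.

Run:
```python
from h import *
from scipy.optimize import least_squares
def fit(P,s):
    M=(P[...,2]>.011)&(P[...,2]<.018)&(np.hypot(P[...,0]-.564,P[...,1]-.19)<.125)
    Q=P[M][:,:2]*1000
    def res(p):
        a=np.radians(p[2]);X=Q-p[:2];u=X@[np.cos(a),np.sin(a)];v=X@[-np.sin(a),np.cos(a)]
        du=np.min([abs(u-k) for k in(-93,9,93)],0);dv=np.min([abs(v-k) for k in(-68,14,68)],0)
        return np.minimum(du,dv)
    r=least_squares(res,[564,190,16.6],loss="soft_l1",f_scale=2)
    print(s,len(Q),r.x.round(2),np.mean(res(r.x)).round(2))
    p=r.x;a=np.radians(p[2]);R=np.array([[np.cos(a),-np.sin(a)],[np.sin(a),np.cos(a)]])
    for n,c in dict(LO=(-42,-27),NO=(-42,41),SQ=(51,-27),SM=(51,41)).items(): print(n,(R@c+p[:2]).round(1))
fit(np.load("topP.npy"),"top");fit(np.load("w7P.npy"),"wrist")
```

```text
top 629 [564.1  190.23  16.76] 1.11
LO [531.7 152.3]
NO [512.1 217.4]
SQ [620.7 179.1]
SM [601.1 244.2]
wrist 4139 [565.16 189.48  16.78] 1.11
LO [532.7 151.5]
NO [513.1 216.6]
SQ [621.8 178.4]
SM [602.2 243.5]
```

servo_tool([
  {"tx":0.1,"ty":0.35,"tz":-0.5,"yaw":0.15,"claw":0},
  {"tx":0,"ty":0,"tz":-2,"yaw":0,"claw":0},
  {"tx":0,"ty":0,"tz":-2,"yaw":0,"claw":0},
  {"tx":0,"ty":0,"tz":-2,"yaw":0,"claw":0},
  {"tx":0,"ty":0,"tz":-2,"yaw":0,"claw":0},
  {"tx":0,"ty":0,"tz":-2,"yaw":0,"claw":0},
  {"tx":0,"ty":0,"tz":-1.5,"yaw":0,"claw":0},
  {"tx":0,"ty":0,"tz":-1.5,"yaw":0,"claw":0},
  {"tx":0,"ty":0,"tz":-1,"yaw":0,"claw":0},
  {"tx":0,"ty":0,"tz":-0.5,"yaw":0,"claw":0},
  {"tx":0,"ty":0,"tz":-0.5,"yaw":0,"claw":0},
  {"tx":0,"ty":0,"tz":-0.5,"yaw":0,"claw":0},
  {"tx":0,"ty":0,"tz":-0.3,"yaw":0,"claw":0},
  {"tx":0,"ty":0,"tz":-0.2,"yaw":0,"claw":0},
  {"tx":0,"ty":0,"tz":0,"yaw":0,"claw":0},
  {"tx":0,"ty":0,"tz":0,"yaw":0,"claw":0},
], newtons=60)

```text
time_s: 12.1
position: [0.5162, 0.1465, -0.0005]
tool_rot: [[0.957, 0.289, 0.0], [0.289, -0.957, 0.0], [0.0, 0.0, -1.0]]
ft_force: [1.7, -0.5, 0.1]
grip_width: 0.009
gripper_force: 58.4
```

Run:
```python
from h import *
st();im,P=cloud("wrist");save("w8",im)
rect(P,.5327,.1515,.052,.0065,.0105,"plate")
```

```text
t 12.1 p [ 5.162e+02  1.465e+02 -5.000e-01] yawx 16.77 q [ 3.2 35.4 92.7  0.  51.8 76.4] F [ 1.7 -0.5  0.1] w 9.0 gf 58.4
plate 10090 c [534.9 157.3] wh [87.9 87.5] ang 16.6 mean [543.  155.4   9.8] z [ 8.6 10.  10.4]
```

View pics/w8.png

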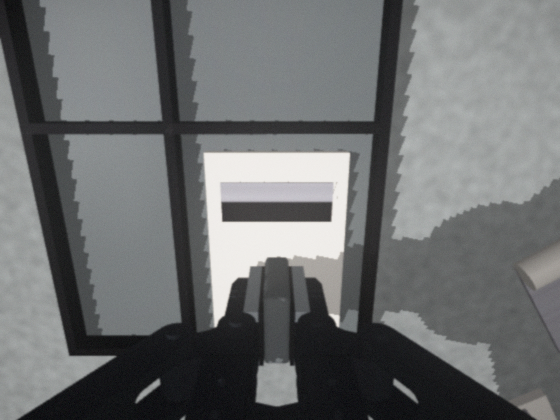

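The plate sits inside the cell with clear gaps all round: its edges are at 206 and 350, the walls at 190 and 370, and the divider at row 128. Setting down the last millimetre, releasing, then moving above the toothed insert.

servo_tool([
  {"tx":0,"ty":0,"tz":-0.1,"yaw":0,"claw":0},
  {"tx":0,"ty":0,"tz":0,"yaw":0,"claw":1.5},
  {"tx":0,"ty":0,"tz":0,"yaw":0,"claw":2.5},
  {"tx":0,"ty":0,"tz":0,"yaw":0,"claw":2.5},
  {"tx":0,"ty":0,"tz":0,"yaw":0,"claw":2.5},
  {"tx":0,"ty":0,"tz":1,"yaw":0,"claw":2.5},
  {"tx":0,"ty":0,"tz":2.5,"yaw":0,"claw":2.5},
  {"tx":0,"ty":0,"tz":3.5,"yaw":0,"claw":4},
  {"tx":0,"ty":0,"tz":3.5,"yaw":0,"claw":4},
  {"tx":0,"ty":-0.5,"tz":2.5,"yaw":-3,"claw":4},
  {"tx":-0.7,"ty":-1.5,"tz":1,"yaw":-7,"claw":4},
  {"tx":-1,"ty":-2,"tz":0,"yaw":-8,"claw":4},
  {"tx":-1,"ty":-2,"tz":0,"yaw":-8,"claw":4},
  {"tx":-1,"ty":-2,"tz":0,"yaw":-8,"claw":4},
  {"tx":-1,"ty":-2,"tz":0,"yaw":-8,"claw":4},
  {"tx":-1,"ty":-2,"tz":0,"yaw":-8,"claw":4},
  {"tx":-1,"ty":-1.6,"tz":0,"yaw":-8,"claw":4},
  {"tx":0,"ty":0,"tz":0,"yaw":-8.4,"claw":4},
  {"tx":0,"ty":0,"tz":0,"yaw":0,"claw":4},
  {"tx":0,"ty":0,"tz":0,"yaw":0,"claw":4},
], newtons=60)

```text
time_s: 14.15
position: [0.4492, 0.0106, 0.1388]
tool_rot: [[0.651, -0.759, 0.001], [-0.759, -0.651, -0.0], [0.001, -0.0, -1.0]]
ft_force: [-0.0, -0.2, 0.1]
grip_width: 0.0399
gripper_force: 0.0
```

Run:
```python
from h import *
st();im,P=cloud("wrist");save("w9",im);np.save("w9P.npy",P)
rect(P,.449,.01,.03,.03,.06,"fin");rect(P,.449,.01,.05,.003,.008,"plate")
im,P=cloud("top")
rect(P,.5327,.1515,.06,.03,.06,"insert fin");rect(P,.449,.01,.03,.03,.06,"fin top")
```

```text
t 14.15 p [449.2  10.6 138.8] yawx -49.4 q [-13.8  16.6  97.1   0.   66.2 125.6] F [-0.  -0.2  0.1] w 39.9 gf 0.0
fin 524 c [449.2   9.1] wh [10.  27.9] ang 46.7 mean [450.1   8.2  39.6] z [36.1 40.  41.2]
plate 3272 c [449.    9.3] wh [34.1 82.3] ang 47.0 mean [451.5   6.7   5.3] z [4.2 5.3 6.5]
insert fin 55 c [514.7 147.1] wh [27.6 10.3] ang 16.2 mean [514.4 146.7  42.6] z [35.8 42.9 46.8]
fin top 0
```

The insert's fin stands in its cell at (515,147), z≈43. The toothed insert is at (449,9), yaw −43°. Turning +6.4°, descending and gripping.

servo_tool([
  {"tx":0,"ty":-0.14,"tz":-0.5,"yaw":3.2,"claw":4},
  {"tx":0,"ty":0,"tz":-2,"yaw":3.2,"claw":4},
  {"tx":0,"ty":0,"tz":-2.5,"yaw":0,"claw":4},
  {"tx":0,"ty":0,"tz":-2.5,"yaw":0,"claw":4},
  {"tx":0,"ty":0,"tz":-2.3,"yaw":0,"claw":4},
  {"tx":0,"ty":0,"tz":-1.6,"yaw":0,"claw":4},
  {"tx":0,"ty":0,"tz":-1.2,"yaw":0,"claw":4},
  {"tx":0,"ty":0,"tz":-1,"yaw":0,"claw":4},
  {"tx":0,"ty":0,"tz":-0.8,"yaw":0,"claw":4},
  {"tx":0,"ty":0,"tz":0,"yaw":0,"claw":4},
  {"tx":0,"ty":0,"tz":0,"yaw":0,"claw":2},
  {"tx":0,"ty":0,"tz":0,"yaw":0,"claw":1.3},
  {"tx":0,"ty":0,"tz":0,"yaw":0,"claw":0.5},
  {"tx":0,"ty":0,"tz":0,"yaw":0,"claw":0.2},
  {"tx":0,"ty":0,"tz":0,"yaw":0,"claw":0},
  {"tx":0,"ty":0,"tz":0,"yaw":0,"claw":0},
], newtons=50)

```text
time_s: 15.85
position: [0.4495, 0.009, -0.0051]
tool_rot: [[0.729, -0.685, 0.001], [-0.685, -0.729, -0.0], [0.001, -0.001, -1.0]]
ft_force: [-0.7, 1.3, 6.5]
grip_width: 0.0091
gripper_force: 49.7
```

```bash
python3 -c "from h import *;st()"
```

```text
t 15.85 p [449.5   9.   -5.1] yawx -43.22 q [-14.   30.4 107.    0.   42.5 119.2] F [-0.7  1.3  6.5] w 9.1 gf 49.7
```

Gripped. Carrying it to above the narrow cell, turned to 16.8°.

servo_tool([
  {"tx":0,"ty":0,"tz":1,"yaw":0,"claw":0},
  {"tx":0,"ty":0,"tz":2.5,"yaw":0,"claw":0},
  {"tx":0,"ty":0,"tz":3,"yaw":0,"claw":0},
  {"tx":0,"ty":0,"tz":3,"yaw":0,"claw":0},
  {"tx":0.2,"ty":0.8,"tz":2.5,"yaw":3,"claw":0},
  {"tx":0.6,"ty":2,"tz":1,"yaw":6,"claw":0},
  {"tx":0.7,"ty":2.2,"tz":0,"yaw":7,"claw":0},
  {"tx":0.7,"ty":2.2,"tz":0,"yaw":7,"claw":0},
  {"tx":0.7,"ty":2.2,"tz":0,"yaw":7,"claw":0},
  {"tx":0.7,"ty":2.2,"tz":0,"yaw":7,"claw":0},
  {"tx":0.7,"ty":2.2,"tz":0,"yaw":7,"claw":0},
  {"tx":0.7,"ty":2.2,"tz":0,"yaw":7,"claw":0},
  {"tx":0.7,"ty":2.2,"tz":0,"yaw":6,"claw":0},
  {"tx":0.5,"ty":1.6,"tz":0,"yaw":3,"claw":0},
  {"tx":0.2,"ty":0.9,"tz":0,"yaw":0,"claw":0},
  {"tx":0,"ty":0,"tz":0,"yaw":0,"claw":0},
  {"tx":0,"ty":0,"tz":0,"yaw":0,"claw":0},
], newtons=50)

```text
time_s: 17.55
position: [0.5128, 0.2156, 0.1243]
tool_rot: [[0.958, 0.287, -0.0], [0.287, -0.958, -0.0], [-0.001, 0.0, -1.0]]
ft_force: [-1.1, -0.6, -1.5]
grip_width: 0.0091
gripper_force: 48.7
```

Run:
```python
from h import *
st();im,P=cloud("wrist");save("w10",im)
z=P[...,2]; print(np.nanpercentile(z[(z>.08)&(z<.2)],[5,50,95]))
rect(P,.513,.2166,.06,.11,.142,"plate")
```

```text
t 17.55 p [512.8 215.6 124.3] yawx 16.69 q [10.6 27.3 81.9 -0.  70.9 83.9] F [-1.1 -0.6 -1.5] w 9.1 gf 48.7
[0.13439518 0.18285091 0.19787571]
plate 6194 c [513.8 216.4] wh [81.6 34.2] ang 16.6 mean [537.3 223.4 135.2] z [133.7 134.9 139.3]
```

Plate centre is (513.8, 216.4) against the target (513.1, 216.6), yaw 16.6°. Lowering 12.5 cm.

servo_tool([
  {"tx":-0.05,"ty":0.02,"tz":-0.5,"yaw":0.1,"claw":0},
  {"tx":0,"ty":0,"tz":-1.5,"yaw":0,"claw":0},
  {"tx":0,"ty":0,"tz":-2,"yaw":0,"claw":0},
  {"tx":0,"ty":0,"tz":-2,"yaw":0,"claw":0},
  {"tx":0,"ty":0,"tz":-2,"yaw":0,"claw":0},
  {"tx":0,"ty":0,"tz":-1.5,"yaw":0,"claw":0},
  {"tx":0,"ty":0,"tz":-1,"yaw":0,"claw":0},
  {"tx":0,"ty":0,"tz":-0.7,"yaw":0,"claw":0},
  {"tx":0,"ty":0,"tz":-0.5,"yaw":0,"claw":0},
  {"tx":0,"ty":0,"tz":-0.4,"yaw":0,"claw":0},
  {"tx":0,"ty":0,"tz":-0.4,"yaw":0,"claw":0},
  {"tx":0,"ty":0,"tz":0,"yaw":0,"claw":0},
  {"tx":0,"ty":0,"tz":0,"yaw":0,"claw":0},
], newtons=50)

```text
time_s: 18.9
position: [0.5127, 0.2163, -0.0005]
tool_rot: [[0.957, 0.29, 0.0], [0.29, -0.957, 0.0], [0.0, 0.0, -1.0]]
ft_force: [0.3, -0.4, -0.4]
grip_width: 0.0094
gripper_force: 48.8
```

Run:
```python
from h import *
st();im,P=cloud("wrist");save("w11",im)
rect(P,.513,.2166,.06,.007,.0105,"plate")
```

```text
t 18.9 p [ 5.127e+02  2.163e+02 -5.000e-01] yawx 16.87 q [10.7 36.8 89.4 -0.  53.8 83.8] F [ 0.3 -0.4 -0.4] w 9.4 gf 48.8
plate 9713 c [520.  201.1] wh [104.9  85.9] ang 17.4 mean [533.9 199.1   9.6] z [ 8.3  9.7 10.4]
```

View pics/w11.png

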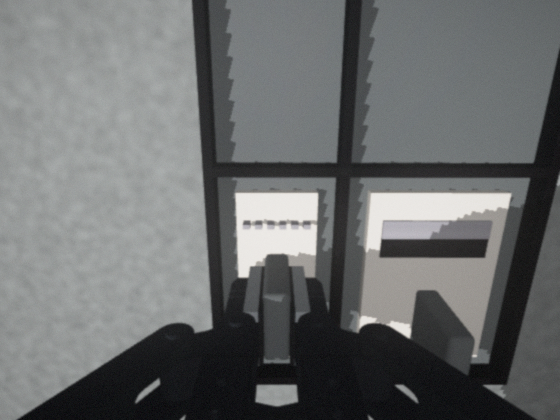

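The toothed plate is in its cell with gaps on both sides, and the slicing insert lies undisturbed at right. Releasing, then moving over the guard.

servo_tool([
  {"tx":0,"ty":0,"tz":-0.1,"yaw":0,"claw":0},
  {"tx":0,"ty":0,"tz":0,"yaw":0,"claw":1.5},
  {"tx":0,"ty":0,"tz":0,"yaw":0,"claw":2},
  {"tx":0,"ty":0,"tz":0,"yaw":0,"claw":2},
  {"tx":0,"ty":0,"tz":0,"yaw":0,"claw":2},
  {"tx":0,"ty":0,"tz":1,"yaw":0,"claw":2},
  {"tx":0,"ty":0,"tz":2.5,"yaw":0,"claw":2},
  {"tx":0,"ty":0,"tz":3.5,"yaw":0,"claw":5},
  {"tx":0,"ty":0,"tz":3.5,"yaw":0,"claw":5},
  {"tx":-0.2,"ty":1,"tz":2.5,"yaw":0,"claw":5},
  {"tx":-0.5,"ty":2.2,"tz":1,"yaw":0,"claw":5},
  {"tx":-0.6,"ty":2.6,"tz":0,"yaw":0,"claw":5},
  {"tx":-0.6,"ty":2.6,"tz":0,"yaw":0,"claw":5},
  {"tx":-0.6,"ty":2.6,"tz":0,"yaw":0,"claw":5},
  {"tx":-0.6,"ty":2.6,"tz":0,"yaw":0,"claw":5},
  {"tx":-0.5,"ty":2,"tz":0,"yaw":0,"claw":5},
  {"tx":-0.2,"ty":0.9,"tz":0,"yaw":0,"claw":5},
  {"tx":0,"ty":0,"tz":0,"yaw":0,"claw":5},
  {"tx":0,"ty":0,"tz":0,"yaw":0,"claw":5},
], newtons=40)

```text
time_s: 20.85
position: [0.4748, 0.3806, 0.1385]
tool_rot: [[0.957, 0.29, 0.0], [0.29, -0.957, -0.0], [0.0, 0.0, -1.0]]
ft_force: [-0.6, 0.7, 0.5]
grip_width: 0.0502
gripper_force: 0.0
```

Run:
```python
from h import *
st();im,P=cloud("wrist");save("w12",im)
rect(P,.475,.381,.04,.03,.06,"knob");rect(P,.475,.381,.05,.0065,.0105,"disc")
for v in range(5,45,4): rect(P,.475,.381,.03,v/1000,(v+4)/1000,str(v))
im,P=cloud("top")
rect(P,.513,.2166,.03,.03,.06,"tooth fin")
```

```text
t 20.85 p [474.8 380.6 138.5] yawx 16.86 q [ 27.6  31.3  71.9  -0.   76.9 100.7] F [-0.6  0.7  0.5] w 50.2 gf 0.0
knob 299 c [475.7 381.7] wh [23.1 22.4] ang 16.2 mean [479.6 382.8  37.9] z [31.4 38.9 40.8]
disc 3837 c [475.5 381.6] wh [61.  60.4] ang 15.4 mean [476.9 381.9   8.5] z [7.2 8.5 9.8]
5 2741 c [475.1 381.1] wh [58.9 59.5] ang 58.3 mean [475.8 381.2   8.2] z [7.2 8.3 8.9]
9 979 c [475.7 381.6] wh [58.  57.3] ang 22.0 mean [477.3 381.9   9.6] z [ 9.   9.4 10.6]
13 2
17 0
21 21 c [483.5 385.1] wh [ 5.4 20.1] ang 23.7 mean [484.1 385.9  24. ] z [23.1 24.1 24.8]
25 40 c [482.8 383.6] wh [ 8.4 22.8] ang 14.9 mean [484.5 383.6  27.1] z [25.2 27.3 28.8]
29 36 c [483.  384.5] wh [ 7.2 21.7] ang 19.9 mean [484.6 384.2  31. ] z [29.2 31.1 32.8]
33 47 c [483.  383.7] wh [ 7.9 22.2] ang 15.4 mean [484.5 384.2  35. ] z [33.3 35.  36.5]
37 216 c [475.6 381.6] wh [22.9 22.1] ang 16.0 mean [477.9 382.2  39.2] z [37.7 39.2 40.7]
41 8 c [478.  382.5] wh [16.5 17.9] ang 78.6 mean [479.2 384.2  41.3] z [41.1 41.3 41.6]
tooth fin 59 c [512.6 217.2] wh [27.6 10.2] ang 16.4 mean [512.4 216.3  42.7] z [31.6 43.7 47.5]
```

View pics/w12.png

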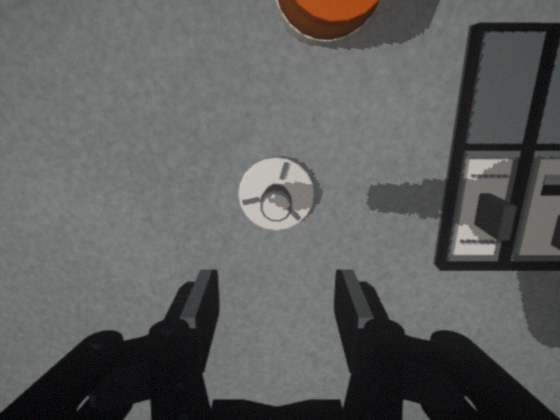

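The guard is at (277,194), with the knob's axis measured at (475.7, 381.7). Both inserts lie in their cells at right. Descending and gripping the knob.

servo_tool([
  {"tx":0.09,"ty":0.1,"tz":-0.5,"yaw":0,"claw":5},
  {"tx":0,"ty":0,"tz":-2,"yaw":0,"claw":5},
  {"tx":0,"ty":0,"tz":-2.5,"yaw":0,"claw":5},
  {"tx":0,"ty":0,"tz":-2.5,"yaw":0,"claw":5},
  {"tx":0,"ty":0,"tz":-2.3,"yaw":0,"claw":5},
  {"tx":0,"ty":0,"tz":-1.6,"yaw":0,"claw":5},
  {"tx":0,"ty":0,"tz":-1.2,"yaw":0,"claw":5},
  {"tx":0,"ty":0,"tz":-0.9,"yaw":0,"claw":5},
  {"tx":0,"ty":0,"tz":-0.6,"yaw":0,"claw":5},
  {"tx":0,"ty":0,"tz":0,"yaw":0,"claw":5},
  {"tx":0,"ty":0,"tz":0,"yaw":0,"claw":3},
  {"tx":0,"ty":0,"tz":0,"yaw":0,"claw":2.6},
  {"tx":0,"ty":0,"tz":0,"yaw":0,"claw":2},
  {"tx":0,"ty":0,"tz":0,"yaw":0,"claw":1.5},
  {"tx":0,"ty":0,"tz":0,"yaw":0,"claw":1},
  {"tx":0,"ty":0,"tz":0,"yaw":0,"claw":1},
], newtons=40)

```text
time_s: 22.55
position: [0.4759, 0.3825, -0.0019]
tool_rot: [[0.957, 0.29, 0.001], [0.29, -0.957, 0.001], [0.001, -0.0, -1.0]]
ft_force: [-1.0, -0.4, 6.7]
grip_width: 0.0224
gripper_force: 39.3
```

```bash
python3 -c "from h import *;st()"
```

```text
t 22.55 p [475.9 382.5  -1.9] yawx 16.87 q [ 27.7  40.7  80.1  -0.   59.  100.8] F [-1.  -0.4  6.7] w 22.4 gf 39.3
```

Knob gripped. Lifting and carrying it to the squarish cell.

servo_tool([
  {"tx":0,"ty":0,"tz":1,"yaw":0,"claw":1},
  {"tx":0,"ty":0,"tz":2.5,"yaw":0,"claw":1},
  {"tx":0,"ty":0,"tz":3,"yaw":0,"claw":1},
  {"tx":0,"ty":0,"tz":3,"yaw":0,"claw":1},
  {"tx":0.4,"ty":-0.6,"tz":2.5,"yaw":0,"claw":1},
  {"tx":1,"ty":-1.4,"tz":1,"yaw":0,"claw":1},
  {"tx":1.6,"ty":-2.2,"tz":0,"yaw":0,"claw":1},
  {"tx":1.6,"ty":-2.2,"tz":0,"yaw":0,"claw":1},
  {"tx":1.6,"ty":-2.2,"tz":0,"yaw":0,"claw":1},
  {"tx":1.6,"ty":-2.2,"tz":0,"yaw":0,"claw":1},
  {"tx":1.6,"ty":-2.2,"tz":0,"yaw":0,"claw":1},
  {"tx":1.6,"ty":-2.2,"tz":0,"yaw":0,"claw":1},
  {"tx":1.6,"ty":-2.2,"tz":0,"yaw":0,"claw":1},
  {"tx":1.2,"ty":-1.8,"tz":0,"yaw":0,"claw":1},
  {"tx":0.8,"ty":-1.2,"tz":0,"yaw":0,"claw":1},
  {"tx":0,"ty":0,"tz":0,"yaw":0,"claw":1},
  {"tx":0,"ty":0,"tz":0,"yaw":0,"claw":1},
], newtons=40)

```text
time_s: 24.25
position: [0.6211, 0.1784, 0.127]
tool_rot: [[0.957, 0.29, -0.001], [0.29, -0.957, 0.0], [-0.001, -0.0, -1.0]]
ft_force: [-0.4, 0.3, -1.2]
grip_width: 0.0226
gripper_force: 39.3
```

Run:
```python
from h import *
st();im,P=cloud("wrist");save("w13",im)
z=P[...,2]; print(np.nanpercentile(z[(z>.1)&(z<.15)],[5,50,95]))
rect(P,.622,.178,.05,.125,.146,"disc")
```

```text
t 24.25 p [621.1 178.4 127. ] yawx 16.86 q [ 5.5 35.5 65.8  0.  78.7 78.7] F [-0.4  0.3 -1.2] w 22.6 gf 39.3
[0.13566782 0.13742403 0.14353809]
disc 8183 c [621.9 179.8] wh [59.  58.7] ang 62.7 mean [628.7 182.  137.5] z [135.6 137.4 139.7]
```

servo_tool([
  {"tx":0,"ty":-0.05,"tz":-0.5,"yaw":0,"claw":1},
  {"tx":0,"ty":0,"tz":-1.5,"yaw":0,"claw":1},
  {"tx":0,"ty":0,"tz":-2,"yaw":0,"claw":1},
  {"tx":0,"ty":0,"tz":-2,"yaw":0,"claw":1},
  {"tx":0,"ty":0,"tz":-2,"yaw":0,"claw":1},
  {"tx":0,"ty":0,"tz":-1.5,"yaw":0,"claw":1},
  {"tx":0,"ty":0,"tz":-1,"yaw":0,"claw":1},
  {"tx":0,"ty":0,"tz":-0.7,"yaw":0,"claw":1},
  {"tx":0,"ty":0,"tz":-0.5,"yaw":0,"claw":1},
  {"tx":0,"ty":0,"tz":-0.4,"yaw":0,"claw":1},
  {"tx":0,"ty":0,"tz":-0.3,"yaw":0,"claw":1},
  {"tx":0,"ty":0,"tz":0,"yaw":0,"claw":1},
  {"tx":0,"ty":0,"tz":0,"yaw":0,"claw":1},
], newtons=40)

```text
time_s: 25.6
position: [0.6217, 0.1778, 0.0037]
tool_rot: [[0.957, 0.29, 0.001], [0.29, -0.957, 0.0], [0.001, 0.0, -1.0]]
ft_force: [-0.0, 0.9, -0.7]
grip_width: 0.0227
gripper_force: 39.3
```

Run:
```python
from h import *
st();im,P=cloud("wrist");save("w14",im)
for z in(10.5,11.5,12.5): rect(P,.622,.178,.034,z/1000,z/1000+.001,"disc")
```

```text
t 25.6 p [621.7 177.8   3.7] yawx 16.87 q [ 5.5 43.1 73.2  0.  63.6 78.6] F [-0.   0.9 -0.7] w 22.7 gf 39.3
disc 84 c [639.6 185.3] wh [22.3 58.8] ang 20.4 mean [645.7 187.1  11. ] z [10.6 11.  11.5]
disc 207 c [624.6 178.3] wh [57.8 54.8] ang 63.7 mean [641.7 183.2  12.1] z [11.6 12.1 12.5]
disc 1566 c [622.3 180.3] wh [57. 60.] ang 70.1 mean [629.2 181.3  13.2] z [12.6 13.2 13.5]
```

Height is right, about 1.5 mm above the floor. Setting down, releasing, lifting, and heading for the corer.

servo_tool([
  {"tx":0,"ty":0,"tz":-0.15,"yaw":0,"claw":1},
  {"tx":0,"ty":0,"tz":0,"yaw":0,"claw":3},
  {"tx":0,"ty":0,"tz":0,"yaw":0,"claw":4},
  {"tx":0,"ty":0,"tz":0,"yaw":0,"claw":4},
  {"tx":0,"ty":0,"tz":0,"yaw":0,"claw":4},
  {"tx":0,"ty":0,"tz":1,"yaw":0,"claw":4},
  {"tx":0,"ty":0,"tz":2.5,"yaw":0,"claw":4},
  {"tx":0,"ty":0,"tz":3.5,"yaw":0,"claw":4},
  {"tx":0,"ty":0,"tz":3.5,"yaw":0,"claw":6},
  {"tx":-0.3,"ty":-1,"tz":3,"yaw":0,"claw":6},
  {"tx":-0.6,"ty":-2,"tz":1,"yaw":0,"claw":6},
  {"tx":-0.8,"ty":-2.8,"tz":0,"yaw":0,"claw":6},
  {"tx":-0.8,"ty":-2.8,"tz":0,"yaw":0,"claw":6},
  {"tx":-0.8,"ty":-2.8,"tz":0,"yaw":0,"claw":6},
  {"tx":-0.8,"ty":-2.8,"tz":0,"yaw":0,"claw":6},
  {"tx":-0.8,"ty":-2.8,"tz":0,"yaw":0,"claw":6},
  {"tx":-0.8,"ty":-2.8,"tz":0,"yaw":0,"claw":6},
  {"tx":-0.8,"ty":-2.8,"tz":0,"yaw":0,"claw":6},
  {"tx":-0.8,"ty":-2.8,"tz":0,"yaw":0,"claw":6},
  {"tx":-0.8,"ty":-2.8,"tz":0,"yaw":0,"claw":6},
], newtons=30)

```text
time_s: 27.65
position: [0.5401, -0.1053, 0.1477]
tool_rot: [[0.957, 0.29, 0.001], [0.29, -0.957, -0.0], [0.001, 0.001, -1.0]]
ft_force: [0.3, -0.6, 0.0]
grip_width: 0.0598
gripper_force: 0.0
```

servo_tool([
  {"tx":-0.8,"ty":-2.8,"tz":0,"yaw":0,"claw":6},
  {"tx":-0.8,"ty":-2.8,"tz":0,"yaw":0,"claw":6},
  {"tx":-0.8,"ty":-2.8,"tz":0,"yaw":0,"claw":6},
  {"tx":-0.8,"ty":-2.8,"tz":0,"yaw":0,"claw":6},
  {"tx":-0.8,"ty":-2.8,"tz":0,"yaw":0,"claw":6},
  {"tx":-0.8,"ty":-2.8,"tz":0,"yaw":0,"claw":6},
  {"tx":-0.8,"ty":-2.8,"tz":0,"yaw":0,"claw":6},
  {"tx":-0.8,"ty":-2.8,"tz":0,"yaw":0,"claw":6},
  {"tx":-0.8,"ty":-2.8,"tz":0,"yaw":0,"claw":6},
  {"tx":-0.4,"ty":-2.5,"tz":0,"yaw":0,"claw":6},
  {"tx":0,"ty":0,"tz":0,"yaw":0,"claw":6},
  {"tx":0,"ty":0,"tz":0,"yaw":0,"claw":6},
], newtons=30)

```text
time_s: 28.85
position: [0.4643, -0.3812, 0.1472]
tool_rot: [[0.957, 0.29, 0.0], [0.29, -0.957, 0.0], [0.0, 0.0, -1.0]]
ft_force: [-0.4, -0.1, -0.2]
grip_width: 0.0601
gripper_force: 0.0
```

Run:
```python
from h import *
st();im,P=cloud("wrist");save("w15",im)
rect(P,.465,-.381,.035,.005,.05,"ring");rect(P,.465,-.381,.035,.036,.045,"rim")
im,P=cloud("top")
rect(P,.465,-.381,.035,.01,.05,"top ring")
rect(P,.6218,.1784,.03,.03,.06,"knob");rect(P,.513,.2166,.03,.03,.06,"tooth fin");rect(P,.515,.147,.03,.03,.06,"slice fin")
```

```text
t 28.85 p [ 464.3 -381.2  147.2] yawx 16.83 q [-50.7  30.1  72.5   0.   77.4  22.5] F [-0.4 -0.1 -0.2] w 60.1 gf 0.0
ring 1402 c [ 466.  -382.2] wh [35.4 35. ] ang 15.7 mean [ 465.1 -382.4   28.7] z [ 7.9 31.3 41. ]
rim 555 c [ 466.  -382.3] wh [35.4 34.9] ang 15.7 mean [ 465.6 -382.1   39.8] z [37.  40.2 41.2]
top ring 117 c [ 465.5 -380.2] wh [32.9 35.4] ang 64.1 mean [ 467.  -377.6   27.8] z [12.7 27.7 41.2]
knob 33 c [619.5 177.6] wh [21.2 22.5] ang 83.9 mean [618.  175.4  40.6] z [32.8 42.  45.3]
tooth fin 59 c [512.4 217.3] wh [28.1 10.5] ang 19.6 mean [512.5 216.5  41.9] z [33.  42.9 45.9]
slice fin 56 c [514.7 147.1] wh [27.6 10. ] ang 17.8 mean [514.3 146.6  42.3] z [34.1 43.  46.8]
```

Ring at (466, −382). The three packed parts all read correctly in the tray. Descending and gripping gently.

servo_tool([
  {"tx":0.17,"ty":-0.1,"tz":-0.5,"yaw":0,"claw":6},
  {"tx":0,"ty":0,"tz":-2,"yaw":0,"claw":6},
  {"tx":0,"ty":0,"tz":-2.5,"yaw":0,"claw":6},
  {"tx":0,"ty":0,"tz":-2.5,"yaw":0,"claw":6},
  {"tx":0,"ty":0,"tz":-2.5,"yaw":0,"claw":6},
  {"tx":0,"ty":0,"tz":-2,"yaw":0,"claw":6},
  {"tx":0,"ty":0,"tz":-1.5,"yaw":0,"claw":6},
  {"tx":0,"ty":0,"tz":-1,"yaw":0,"claw":6},
  {"tx":0,"ty":0,"tz":-0.5,"yaw":0,"claw":6},
  {"tx":0,"ty":0,"tz":0,"yaw":0,"claw":6},
  {"tx":0,"ty":0,"tz":0,"yaw":0,"claw":4.2},
  {"tx":0,"ty":0,"tz":0,"yaw":0,"claw":3.8},
  {"tx":0,"ty":0,"tz":0,"yaw":0,"claw":3.4},
  {"tx":0,"ty":0,"tz":0,"yaw":0,"claw":3},
  {"tx":0,"ty":0,"tz":0,"yaw":0,"claw":2.5},
  {"tx":0,"ty":0,"tz":0,"yaw":0,"claw":2.5},
], newtons=30)

```text
time_s: 30.55
position: [0.4666, -0.3825, -0.0022]
tool_rot: [[0.957, 0.29, 0.001], [0.29, -0.957, -0.001], [0.001, 0.002, -1.0]]
ft_force: [-0.4, 0.9, 5.2]
grip_width: 0.0361
gripper_force: 29.9
```

```bash
python3 -c "from h import *;st()"
```

```text
t 30.55 p [ 466.6 -382.5   -2.2] yawx 16.87 q [-50.6  40.2  81.5   0.   58.2  22.5] F [-0.4  0.9  5.2] w 36.1 gf 29.9
```

Ring gripped at 36 mm, 30 N. Lifting and carrying it to the small cell.

servo_tool([
  {"tx":0,"ty":0,"tz":1,"yaw":0,"claw":2.5},
  {"tx":0,"ty":0,"tz":2.5,"yaw":0,"claw":2.5},
  {"tx":0,"ty":0,"tz":3,"yaw":0,"claw":2.5},
  {"tx":0,"ty":0,"tz":3,"yaw":0,"claw":2.5},
  {"tx":0.2,"ty":0.8,"tz":2.5,"yaw":0,"claw":2.5},
  {"tx":0.4,"ty":1.8,"tz":1,"yaw":0,"claw":2.5},
  {"tx":0.6,"ty":2.6,"tz":0,"yaw":0,"claw":2.5},
  {"tx":0.6,"ty":2.6,"tz":0,"yaw":0,"claw":2.5},
  {"tx":0.6,"ty":2.6,"tz":0,"yaw":0,"claw":2.5},
  {"tx":0.6,"ty":2.6,"tz":0,"yaw":0,"claw":2.5},
  {"tx":0.6,"ty":2.6,"tz":0,"yaw":0,"claw":2.5},
  {"tx":0.6,"ty":2.6,"tz":0,"yaw":0,"claw":2.5},
  {"tx":0.6,"ty":2.6,"tz":0,"yaw":0,"claw":2.5},
  {"tx":0.6,"ty":2.6,"tz":0,"yaw":0,"claw":2.5},
  {"tx":0.6,"ty":2.6,"tz":0,"yaw":0,"claw":2.5},
  {"tx":0.6,"ty":2.6,"tz":0,"yaw":0,"claw":2.5},
  {"tx":0.6,"ty":2.6,"tz":0,"yaw":0,"claw":2.5},
  {"tx":0.6,"ty":2.6,"tz":0,"yaw":0,"claw":2.5},
  {"tx":0.6,"ty":2.6,"tz":0,"yaw":0,"claw":2.5},
  {"tx":0.6,"ty":2.6,"tz":0,"yaw":0,"claw":2.5},
], newtons=30)

```text
time_s: 32.55
position: [0.5554, 0.01, 0.1262]
tool_rot: [[0.957, 0.291, -0.002], [0.291, -0.957, 0.0], [-0.001, -0.001, -1.0]]
ft_force: [0.8, 0.9, -1.2]
grip_width: 0.0361
gripper_force: 30.1
```

servo_tool([
  {"tx":0.6,"ty":2.6,"tz":0,"yaw":0,"claw":2.5},
  {"tx":0.6,"ty":2.6,"tz":0,"yaw":0,"claw":2.5},
  {"tx":0.6,"ty":2.6,"tz":0,"yaw":0,"claw":2.5},
  {"tx":0.6,"ty":2.6,"tz":0,"yaw":0,"claw":2.5},
  {"tx":0.6,"ty":2.6,"tz":0,"yaw":0,"claw":2.5},
  {"tx":0.6,"ty":2.6,"tz":0,"yaw":0,"claw":2.5},
  {"tx":0.5,"ty":2.6,"tz":0,"yaw":0,"claw":2.5},
  {"tx":0.3,"ty":2.6,"tz":0,"yaw":0,"claw":2.5},
  {"tx":0.1,"ty":2,"tz":0,"yaw":0,"claw":2.5},
  {"tx":0,"ty":0.8,"tz":0,"yaw":0,"claw":2.5},
  {"tx":0,"ty":0,"tz":0,"yaw":0,"claw":2.5},
  {"tx":0,"ty":0,"tz":0,"yaw":0,"claw":2.5},
], newtons=30)

```text
time_s: 33.75
position: [0.6008, 0.2433, 0.1266]
tool_rot: [[0.957, 0.29, -0.001], [0.29, -0.957, -0.0], [-0.001, 0.0, -1.0]]
ft_force: [0.4, -0.2, -0.1]
grip_width: 0.036
gripper_force: 30.2
```

Run:
```python
from h import *
st();im,P=cloud("wrist");save("w16",im)
```

```text
t 33.75 p [600.8 243.3 126.6] yawx 16.87 q [11.6 35.7 65.5 -0.  78.9 84.7] F [ 0.4 -0.2 -0.1] w 36.0 gf 30.2
```

servo_tool([
  {"tx":0.13,"ty":0.02,"tz":-0.5,"yaw":0,"claw":2.5},
  {"tx":0,"ty":0,"tz":-1.5,"yaw":0,"claw":2.5},
  {"tx":0,"ty":0,"tz":-2,"yaw":0,"claw":2.5},
  {"tx":0,"ty":0,"tz":-2,"yaw":0,"claw":2.5},
  {"tx":0,"ty":0,"tz":-2,"yaw":0,"claw":2.5},
  {"tx":0,"ty":0,"tz":-1.5,"yaw":0,"claw":2.5},
  {"tx":0,"ty":0,"tz":-1,"yaw":0,"claw":2.5},
  {"tx":0,"ty":0,"tz":-0.7,"yaw":0,"claw":2.5},
  {"tx":0,"ty":0,"tz":-0.5,"yaw":0,"claw":2.5},
  {"tx":0,"ty":0,"tz":-0.4,"yaw":0,"claw":2.5},
  {"tx":0,"ty":0,"tz":-0.3,"yaw":0,"claw":2.5},
  {"tx":0,"ty":0,"tz":0,"yaw":0,"claw":2.5},
  {"tx":0,"ty":0,"tz":0,"yaw":0,"claw":2.5},
], newtons=30)

```text
time_s: 35.1
position: [0.6027, 0.2441, 0.0031]
tool_rot: [[0.957, 0.29, 0.001], [0.29, -0.957, 0.0], [0.001, 0.0, -1.0]]
ft_force: [0.6, 1.0, -0.8]
grip_width: 0.0358
gripper_force: 30.1
```

Run:
```python
from h import *
st();im,P=cloud("wrist");save("w17",im)
rect(P,.602,.2435,.03,.03,.06,"ring");rect(P,.602,.2435,.04,.012,.016,"wall")
```

```text
t 35.1 p [602.7 244.1   3.1] yawx 16.87 q [11.6 43.4 72.6  0.  63.9 84.8] F [ 0.6  1.  -0.8] w 35.8 gf 30.1
ring 9129 c [601.5 244.6] wh [36.7 57.2] ang 7.6 mean [604.7 244.9  43.2] z [31.5 43.6 55.7]
wall 1720 c [615.  243.9] wh [56.3 68.3] ang 28.2 mean [613.5 244.4  14.2] z [12.3 14.3 15.6]
```

View pics/w17.png

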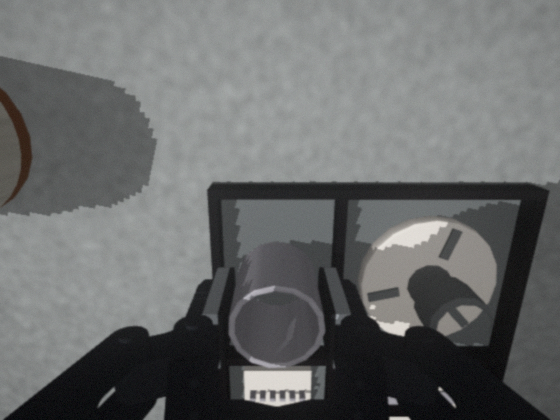

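The ring at (277,325) stands centred in the small cell, and the guard lies flat in its cell at (430,275). The view count is now used up, so the rest goes by numbers. Setting down, releasing and lifting away.

servo_tool([
  {"tx":0,"ty":0,"tz":-0.1,"yaw":0,"claw":2.5},
  {"tx":0,"ty":0,"tz":0,"yaw":0,"claw":3.8},
  {"tx":0,"ty":0,"tz":0,"yaw":0,"claw":4.6},
  {"tx":0,"ty":0,"tz":0,"yaw":0,"claw":4.8},
  {"tx":0,"ty":0,"tz":0,"yaw":0,"claw":4.8},
  {"tx":0,"ty":0,"tz":0.5,"yaw":0,"claw":4.8},
  {"tx":0,"ty":0,"tz":1,"yaw":0,"claw":4.8},
  {"tx":0,"ty":0,"tz":2,"yaw":0,"claw":4.8},
  {"tx":0,"ty":0,"tz":3,"yaw":0,"claw":4.8},
  {"tx":0,"ty":0,"tz":4,"yaw":0,"claw":4.8},
  {"tx":-1,"ty":-1,"tz":3,"yaw":0,"claw":4.8},
  {"tx":-2.5,"ty":-2.5,"tz":2,"yaw":0,"claw":4.8},
  {"tx":-3,"ty":-3,"tz":1,"yaw":0,"claw":4.8},
  {"tx":-3,"ty":-3,"tz":0,"yaw":0,"claw":4.8},
  {"tx":-3,"ty":-3,"tz":0,"yaw":0,"claw":4.8},
  {"tx":-2,"ty":-2,"tz":0,"yaw":0,"claw":4.8},
  {"tx":0,"ty":0,"tz":0,"yaw":0,"claw":4.8},
  {"tx":0,"ty":0,"tz":0,"yaw":0,"claw":4.8},
], newtons=30)

```text
time_s: 36.95
position: [0.4578, 0.0989, 0.1679]
tool_rot: [[0.957, 0.289, 0.002], [0.289, -0.957, 0.0], [0.002, 0.001, -1.0]]
ft_force: [0.2, -0.7, -0.2]
grip_width: 0.0482
gripper_force: 0.0
```

Run:
```python
from h import *
st();
for n in("wrist","scene"):
    im,P=cloud(n);print(n)
    for s,x,y in(("slice",.515,.147),("tooth",.513,.2166),("knob",.6218,.1784),("ring",.6022,.2435)): rect(P,x,y,.03,.03,.06,s)
    rect(P,.6218,.1784,.036,.0115,.0145,"disc"); rect(P,.545,.155,.03,.006,.012,"slice plate")
    for s,x,y in(("lid",.673,.005),("tumbler",.621,-.396),("honey",.619,.387)): rect(P,x,y,.05,.008,.1,s)
    rect(P,.57,-.007,.07,.006,.03,"scraper")
P0=np.load("sceneP.npy");print("start")
for s,x,y in(("lid",.673,.005),("tumbler",.621,-.396),("honey",.619,.387)): rect(P0,x,y,.05,.008,.1,s)
rect(P0,.57,-.007,.07,.006,.03,"scraper")
```

```text
t 36.95 p [457.8  98.9 167.9] yawx 16.82 q [-2.4 16.4 91.7  0.  71.8 70.8] F [ 0.2 -0.7 -0.2] w 48.2 gf 0.0
wrist
slice 561 c [515.5 147.1] wh [27.1 10. ] ang 16.7 mean [516.1 146.8  43.3] z [38.3 43.8 45.2]
tooth 762 c [513.3 217.3] wh [27.7 10.7] ang 16.7 mean [513.9 215.8  41.8] z [32.3 43.5 45. ]
knob 0
ring 0
disc 0
slice plate 4328 c [544. 156.] wh [57.6 57.1] ang 16.8 mean [546.8 155.7   9.4] z [ 8.   9.4 10.9]
lid 0
tumbler 0
honey 0
scraper 2155 c [584.9  12.5] wh [14.2 90.4] ang 50.9 mean [586.1  12.6  12.5] z [ 8.7 13.  14.9]
scene
slice 45 c [515.2 143.3] wh [27.2 14.2] ang 13.5 mean [515.2 142.7  39.1] z [32.1 39.5 45.1]
tooth 38 c [514.5 215.3] wh [27.3 18.9] ang 10.0 mean [513.5 212.2  40. ] z [33.3 41.1 46.2]
knob 29 c [624.  168.5] wh [20.1 12.9] ang 19.1 mean [625.1 168.7  38.6] z [33.2 38.3 45.6]
ring 85 c [602.  239.3] wh [32.9 44.9] ang 28.9 mean [601.1 241.6  38.4] z [31.3 38.  44.9]
disc 57 c [624.  174.6] wh [54.4 51.3] ang 28.4 mean [624.2 170.7  12.7] z [11.6 12.7 14.1]
slice plate 123 c [545.7 155.4] wh [57.7 52.5] ang 86.3 mean [545.7 154.9   9.2] z [ 7.1  9.4 11.5]
lid 268 c [674.7   1.7] wh [63.8 62. ] ang 79.3 mean [ 6.754e+02 -6.000e-01  1.390e+01] z [ 9.8 14.  17.8]
tumbler 1041 c [ 620.  -395.2] wh [69.4 74.1] ang 36.9 mean [ 621.9 -397.3   55.5] z [17.1 57.6 84.8]
honey 466 c [624.3 387.2] wh [65.2 64.9] ang 67.3 mean [628.4 375.5  53.1] z [13.9 54.6 81.6]
scraper 126 c [568.  -10.1] wh [66.4 93.2] ang 51.5 mean [582.4   1.6  11.2] z [ 6.3 11.4 15.7]
start
lid 269 c [675.1   2.1] wh [61.2 63.9] ang 29.7 mean [ 6.753e+02 -2.000e-01  1.380e+01] z [ 9.5 13.9 17.1]
tumbler 1043 c [ 622.  -397.1] wh [69.3 72.3] ang 40.7 mean [ 622.1 -397.5   55.4] z [16.7 57.7 85. ]
honey 460 c [622.  385.7] wh [63.7 67. ] ang 55.4 mean [628.4 375.   53.6] z [14.8 54.8 82.4]
scraper 132 c [574.   -6.4] wh [ 90.6 101. ] ang 10.5 mean [583.5   1.6  10.9] z [ 6.3 11.1 16.2]
```

All parts sit in their cells at the expected heights and the other items haven't moved. Handing in.

```bash
python3 -c "from h import *;print(env.close_job())"
```

```text
the job is handed in; nothing more can be done
None
```

The job is handed in: the cameras last showed all four slicer parts in their own tray cells, packed in the order asked, and the scraper, jar lid, tumbler and honey jar where they started; the first grip on the slicing insert closed on nothing because the real fingertips sit about 36 mm farther back than the tool data says, so I corrected for that, and the hand-in returned no verdict.

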